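# Clear the separator plate and hold its cut-out reset

## Robot

A 7-joint arm with a two-finger parallel gripper is mounted at the origin on the work surface. World frame = base frame: x ahead of the robot, y to its left, z up, the work surface at z = 0. Lengths are in m, angles in rad, forces in N, time in s.
With the tool pointing down it reaches from about 0.4 to 0.85 m from the base axis. Payload 4.5 kg.
Tool frame: the origin (TCP) lies at the very end of the fingers, on their centre line; the grasp point (between the pads) lies 19 mm behind it; z points along the fingers, y is the line along which they close (so a half turn about z gives the same grasp; the last joint's range is limited). The gripper opens to 85 mm and grips with 20 to 120 N. Pads are 22 mm wide; open, the fingers measure 114 mm over their backs; the gripper's body (76 mm by 85 mm) begins 54 mm behind the grasp point. The pads swing forward as they close: fully open they stand 13 mm farther back than shut.
Start: joints at [-1.204, 0.689, -0.195, 1.565, 0.157, 0.902, -0.215], TCP at [0.204, 0.591, 0.231] pointing down, gripper open.
Joint ranges: [-3.01, 3.01], [-0.46, 2.08], [-1.47, 1.51], [0.13, 2.56], [-1, 4.14], [0.04, 2.09], [-2.66, 2.66]. Speed limits (rad/s): [2.57, 2.57, 3.14, 3.14, 3.14, 3.14, 3.14].

## Interface

Orientations are given as a unit quaternion [x, y, z, w].
In Python, from rig import bot gives the robot as it stands.
- The arm moves only by the tool arm_command, never from a script. Its argument "rows" is a list of rows, each a list of 5 numbers: the closure, from -1 (fully open) to 1 (shut), then the shift along the world's x, y, z normalised to -1 to 1, where 1 is 0.2 m, then the turn about the world's z normalised to -1 to 1, where 1 is 45 degrees. In form: [[jaw, x, y, z, yaw], ...]. A call has 1 to 20 rows; each row is the pose to reach, as a shift and turn from the pose commanded when the call began; what a row does not reach only later rows make up. A row lasts 1/10 s, in which the tool goes at most 50 mm and 8.59 degrees, less where a joint would pass 70% of its speed; a pose out of reach is approached as far as the arm can. A call with a number of a shift or a turn outside -1 to 1 is refused whole. A call with a gripper value outside its range is refused whole. The fingers move at their own pace and stop on an object; "newtons" is the grip in N (left out, the last holds). Time passes only in rows, so rows that repeat a pose let the fingers close. It gives the time, the measured TCP pose, the force, the opening and the grip force at its end, in the units of the state.
- bot.observe(): the state, without advancing time (a new reading comes with each control period).
- bot.grab_frame(name): name is "scene" or "top" or "wrist"; returns (picture, depth): 420x560x3 uint8, blue, green, red; 420x560 float32, m along the optical axis (not along the pixel's ray), 0 where there is no reading.
- bot.camera_model(name): a dict with "intrinsics" (3x3 intrinsics, pixels), "extrinsics" (4x4, takes a point from world to camera coordinates); the wrist camera has in their place "tool_from_camera" (4x4, takes a point from camera to tool coordinates, whose origin is the TCP and whose axes are the flange's). Camera axes: x right, y down, z forward; pixel columns grow to the right and rows downward; lengths in m; the calibration is good to about 2 mm. A picture is of the moment at which its call begins: read the wrist's pose just before it. camera_model takes no time and is no camera call.
- bot.hand_in(): hands the job in; it is judged then, once.
The state is a dict: "time": time; "joint_pos": joint angles; "joint_velocities": joint speeds; "tau": joint torques, N m; "eef_pos": TCP position; "tcp_rot": TCP orientation; "contact_force": force on the tool from outside, world axes, zero at the start; "moment": the same for the moment, N m; "grip_width": finger opening in m; "grasp_force": force on a finger pad.
Only numpy, scipy, OpenCV 4.12 (cv2) and the standard library are available. Lean on these libraries where they do the work, as an engineer would, in place of code of your own. Each camera call takes 0.05 s, during which the arm holds its last target. There are 200 camera calls.

## Task

The display separator has tripped its over-temperature cut-out: before it may heat again, push all four glass chips off its heating plate into the catch pan at its end with the scraper block, not with the fingers, and put the scraper back down on the bench. Then take the slim probe out of the tool rack, reach its tip down through the reset hole in the control deck and press the recessed button fully down, never before the plate is clear. Finish while still holding the probe with the button down, and leave the screwdrivers and everything else on the bench where they are.

Things in the scene. Friction and masses are not known exactly. Their poses are not given: they have to be found in the camera images.
- separator: phone-display separator, a light grey box fixed to the bench, 150 mm (its x, pointing away from the robot) by 230 mm (its y, -145 to +85 mm), top 60 mm high. Origin on the bench, z up. Along y: the flat control deck with display and reset hole (y -145 to -75, 60 mm high), the aluminium heating plate, then the catch pan hung on the +y end
- plate_centre (a point): centre of the heating plate's top face, 66 mm above the bench; axes as the separator's. The plate is 120 mm (x) by 158 mm (y); its +y edge stands over the catch pan. The chips lie loose between y -35 and +65 mm, x -52 and +52 mm of this point, so the 40 mm next the deck are free to set down the scraper
- pan_floor (a point): centre of the inner floor of the catch pan, an open steel tray: inside 134 mm (x) by 64 mm (y), floor 15 mm and rim 48 mm above the bench. Axes as the separator's
- reset_hole (a point): centre of the mouth of the round reset hole in the deck's top face, 60 mm above the bench, ringed by a flat dark bush; the hole is 14 mm wide and straight down; the button's top lies 20 mm below the mouth. Axes as the separator's
- reset_button (a joint): travel of the white round reset button (11 mm wide) at the bottom of the hole, in m: 0 is up, 0.005 is fully down against its stop. Spring: about 2 N to start it, 6 N to hold it fully down; it comes up again when let go
- scraper: white nylon scraper block, an inverted T standing on its foot: foot 110 mm (its x) by 24 mm (its y) by 20 mm high, grip above it 70 mm (x) by 18 mm (y) from 20 to 72 mm high. Origin: centre of its underside; z up. About 140 g
- probe: slim probe standing upright in the tool rack, the thinnest and longest-handled of the three tools there. Origin at its tip (lower end), z along it to the top: steel rod 6 mm thick, 0 to 60 mm; collar 20 mm wide, 60 to 64 mm, which rests on the rack; round black handle 16 mm thick, 64 to 140 mm; steel end cap to 150 mm. About 45 g
- probe_tip (a point): the tip of the probe's rod
- probe_handle (a point): middle of the probe's handle, 105 mm above its tip
- rack: plywood tool rack, fixed, 165 mm (its x) by 60 mm (its y), top board 75 mm high. Origin on the bench under its centre. Three holes, 9 mm wide, at x -50, 0 and +50 mm hold the probe and two screwdrivers in any order, so there is most room for the fingers on the rack's y sides
- screwdriver1: bystander: screwdriver in the rack, ribbed handle 26 mm thick, its top 65 mm above the rack's top. Origin at its tip
- screwdriver2: bystander: screwdriver in the rack, ribbed handle 29 mm thick, its top 55 mm above the rack's top. Origin at its tip
- phone: bystander: opened phone lying flat, 72 by 150 by 8 mm, origin under its centre
- dispenser: bystander: glass solvent dispenser, 80 mm wide, 118 mm high, origin under its centre
- drip_bottle: bystander: white drip bottle, 48 mm wide, 125 mm high, origin under its centre
- solder_reel: bystander: steel reel of solder, 60 mm wide, 38 mm high, origin under its centre
- multimeter: bystander: multimeter lying flat, 75 by 150 by 36 mm, origin under its centre
- chip1: loose dark chip of display glass on the heating plate, about 26 by 18 mm, irregular, 6 mm thick, origin under its centre, 11 g
- chip2: loose dark chip of display glass on the heating plate, about 22 by 20 mm, irregular, 6 mm thick, origin under its centre, 11 g
- chip3: loose dark chip of display glass on the heating plate, about 28 by 16 mm, irregular, 6 mm thick, origin under its centre, 11 g
- chip4: loose dark chip of display glass on the heating plate, about 24 by 18 mm, irregular, 6 mm thick, origin under its centre, 11 g

How it is judged:
On the way, in this order (a step that is already met when the one before it is completed fails the run):
1. the held scraper is on the heating plate with the chips still there (z of scraper in the frame of separator between 0.06 and 0.074 m and y of scraper in the frame of separator between -0.09 and 0.09 m and x of scraper in the frame of separator between -0.06 and 0.06 m and contact force between the fingers and scraper above 1 N and z of each of chip1, chip2, chip3, chip4 in the frame of separator above 0.06 m), for 0.1 s.
2. all four chips are in the catch pan (y of chip1 in the frame of separator between 0.083 and 0.152 m and x of chip1 in the frame of separator between -0.07 and 0.07 m and z of each of chip1, chip2, chip3, chip4 in the frame of separator below 0.05 m and y of chip2 in the frame of separator between 0.083 and 0.152 m and x of chip2 in the frame of separator between -0.07 and 0.07 m and y of chip3 in the frame of separator between 0.083 and 0.152 m and x of chip3 in the frame of separator between -0.07 and 0.07 m and y of chip4 in the frame of separator between 0.083 and 0.152 m and x of chip4 in the frame of separator between -0.07 and 0.07 m), for 0.2 s.
3. the probe, held, is through the hole and has the button down (value of joint reset_button above 0.0035 m and horizontal distance between probe_tip and reset_hole below 0.006 m and z of probe_tip in the frame of reset_hole below -0.02 m and contact force between probe and separator above 1.5 N and contact force between the fingers and probe above 2 N), for 0.5 s.
At the end, for the whole second after the job is handed in: All chips in the catch pan; scraper down on the bench (underside within 20 mm of it), let go, clear of the separator; the gripped probe over 20 mm into the reset hole, within 6 mm of its axis, holds the button at least 3.5 of its 5 mm down through the last second (all of step 2 and all of step 3 and height (world z) of scraper below 0.02 m and contact force between the fingers and scraper below 0.1 N and contact force between scraper and separator below 0.1 N); the arm keeps its last pose, push and grip.
It fails at once if the button is pressed while a chip is not in the pan (value of joint reset_button above 0.002 m and not ((y of chip1 in the frame of separator between 0.083 and 0.152 m and x of chip1 in the frame of separator between -0.07 and 0.07 m and z of chip1 in the frame of separator below 0.05 m) and (y of chip2 in the frame of separator between 0.083 and 0.152 m and x of chip2 in the frame of separator between -0.07 and 0.07 m and z of chip2 in the frame of separator below 0.05 m) and (y of chip3 in the frame of separator between 0.083 and 0.152 m and x of chip3 in the frame of separator between -0.07 and 0.07 m and z of chip3 in the frame of separator below 0.05 m) and (y of chip4 in the frame of separator between 0.083 and 0.152 m and x of chip4 in the frame of separator between -0.07 and 0.07 m and z of chip4 in the frame of separator below 0.05 m))).
It fails at once if the fingers or the probe touch a chip (contact force between any of the fingers, probe and chip1 above 0.5 N or contact force between any of the fingers, probe and chip2 above 0.5 N or contact force between any of the fingers, probe and chip3 above 0.5 N or contact force between any of the fingers, probe and chip4 above 0.5 N).
It fails at once if another tool or thing is shifted by more than 30 mm or knocked over (distance of any of screwdriver1, screwdriver2, phone, dispenser, drip_bottle, solder_reel, multimeter from where it was at the start of the episode above 0.03 m or angle between any of screwdriver1, screwdriver2, phone, dispenser, drip_bottle, solder_reel, multimeter's own z axis and vertical above 0.4 rad).
It also fails if it takes over 69 s, if anything falls off the work surface, if the arm or the gripper's body presses on something with over 40 N, if the wrist force passes 120 N, or if a joint passes its speed limit or range.

## Working session

There is one attempt and no reset: what is moved stays moved. The work goes in short steps, Python scripts to look and compute and a tool call to move; the robot and the scene stay as the last step left them, time stands still between calls to the robot, and variables do not carry over. Pictures are saved under pics/ and viewed, at most 11 in all, crops included, and the job is handed in when it is done.

Besides the shell and the picture viewer there is one more tool, called as a command line: name --pt "numbers of a row" for each row, then --argument value for the rest. arm_command: Moves the arm, as the interface text tells. Scaled input: -1 to 1 covers 0.2 m each way for a shift and 45 degrees each way for a turn. Its arguments: {"type":"object","properties":{"rows":{"type":"array","items":{"type":"array","items":{"type":"number","minimum":-1,"maximum":1}}},"newtons":{"type":"number"}},"required":["rows"]}

```bash
mkdir -p pics
cat > h.py <<'E'
import numpy as np, cv2
from rig import bot
def world_cloud(name):
    img,d=bot.grab_frame(name); m=bot.camera_model(name)
    K=np.array(m["intrinsics"]);E=np.linalg.inv(np.array(m["extrinsics"]))
    v,u=np.mgrid[:d.shape[0],:d.shape[1]]
    P=np.stack([(u-K[0,2])/K[0,0]*d,(v-K[1,2])/K[1,1]*d,d],-1)@E[:3,:3].T+E[:3,3]
    P[d==0]=np.nan
    return img,P
E
python3 - <<'E'
from h import *
s=bot.observe();print({k:np.round(v,3).tolist() for k,v in s.items()})
for n in("top","scene"):
    i,P=world_cloud(n);cv2.imwrite(f"pics/{n}0.png",i);np.save(f"pics/{n}0.npy",P)
    m=bot.camera_model(n);print(n,np.round(np.linalg.inv(np.array(m["extrinsics"])),3).tolist(),np.round(m["intrinsics"],1).tolist())
print(np.round(bot.camera_model("wrist")["tool_from_camera"],3).tolist())
E
```

```text
{'time': 0.0, 'joint_pos': [-1.204, 0.69, -0.194, 1.566, 0.157, 0.902, -0.215], 'joint_velocities': [-0.001, -0.001, -0.0, -0.002, 0.001, 0.0, 0.001], 'tau': [-0.001, -53.96, -1.267, -15.855, 0.009, 0.009, 0.0], 'eef_pos': [0.204, 0.59, 0.23], 'tcp_rot': [0.166, 0.986, -0.001, -0.0], 'contact_force': [0.339, -0.108, 0.022], 'moment': [-0.061, 0.037, -0.017], 'grasp_force': 0.0, 'grip_width': 0.086}
top [[-0.005, -0.997, 0.071, 0.526], [-1.0, 0.006, 0.015, -0.011], [-0.016, -0.071, -0.997, 1.264], [0.0, 0.0, 0.0, 1.0]] [[473.6, 0.0, 281.4], [0.0, 473.6, 211.6], [0.0, 0.0, 1.0]]
scene [[-0.21, 0.708, -0.675, 1.265], [0.978, 0.164, -0.132, 0.123], [0.017, -0.687, -0.726, 0.819], [0.0, 0.0, 0.0, 1.0]] [[473.6, 0.0, 279.1], [0.0, 473.6, 215.6], [0.0, 0.0, 1.0]]
[[0.001, -0.947, -0.322, 0.084], [1.0, 0.001, 0.0, -0.0], [-0.0, -0.322, 0.947, -0.142], [0.0, 0.0, 0.0, 1.0]]
```

View pics/top0.png

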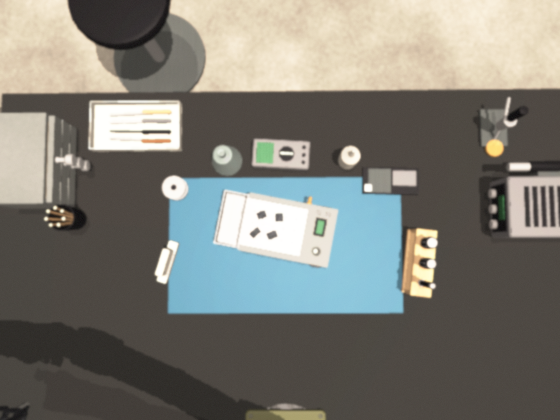

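View pics/scene0.png

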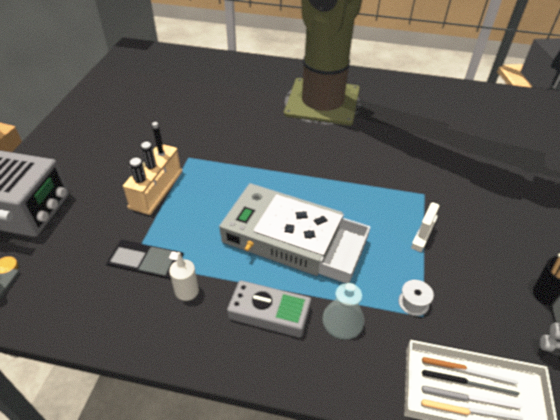

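The top view shows the separator around (276,228), with the pan at its left (+y) end and the reset hole at about (317,251). The scraper is at (167,262) and the rack at (420,263). The scene view shows the tall slim probe at (157,135), nearest the robot. Next I measure them.

Run:
```python
from h import *
P=np.load("pics/top0.npy");I=cv2.imread("pics/top0.png");Q=np.load("pics/scene0.npy")
def box(r,zl,zh,lab,P=P):
    u0,u1,v0,v1=r; p=P[v0:v1,u0:u1].reshape(-1,3); p=p[(p[:,2]>zl)&(p[:,2]<zh)]
    b=cv2.minAreaRect((p[:,:2]*1000).astype(np.float32))
    print(lab,len(p),"c",np.round(b[0],1),"size",np.round(b[1],1),"ang",round(b[2],1),"zmed",round(float(np.median(p[:,2])),4)); return p
box((205,345,185,275),.035,.08,"sep all")
box((205,345,185,275),.063,.072,"plate+chips")
box((205,345,185,275),.056,.0625,"deck")
box((145,185,235,290),.01,.1,"scraper all")
box((145,185,235,290),.06,.1,"scraper grip")
box((395,445,220,305),.065,.085,"rack top")
# tools: cluster by height
for n,C,r in(("top",P,(395,450,215,305)),("scene",Q,(110,190,110,215))):
    u0,u1,v0,v1=r;z=C[v0:v1,u0:u1,2];m=((z>.095)).astype(np.uint8)
    k,l,st,ce=cv2.connectedComponentsWithStats(m)
    for j in range(1,k):
        if st[j,4]<4: continue
        p=C[v0:v1,u0:u1][l==j]; t=p[p[:,2]>np.nanmax(p[:,2])-.012]
        print(n,"tool",ce[j]+[u0,v0],st[j,4],"zmax",np.round(np.nanmax(p[:,2]),3),"top xy",np.round(t.mean(0),4),"mean",np.round(p.mean(0),4))
m=bot.camera_model("top");K=np.array(m["intrinsics"]);E=np.linalg.inv(np.array(m["extrinsics"]))
def ray(u,v,z):
    d=E[:3,:3]@[(u-K[0,2])/K[0,0],(v-K[1,2])/K[1,1],1]; return E[:3,3]+d*(z-E[2,3])/d[2]
print("hole approx",ray(316.5,251.5,.06))
c=cv2.resize(I[180:300,140:450],None,fx=2.58,fy=2.58,interpolation=cv2.INTER_CUBIC)
S=cv2.imread("pics/scene0.png")
d=cv2.resize(S[110:220,100:260],None,fx=2.5,fy=2.5,interpolation=cv2.INTER_CUBIC)
o=np.zeros((590,800,3),np.uint8);o[:c.shape[0],:c.shape[1]]=c[:,:800];o[c.shape[0]:c.shape[0]+d.shape[0],:d.shape[1]]=d;cv2.imwrite("pics/c1.png",o)
```

```text
sep all 5603 c [582.6  21.7] size [297.6 175.2] ang 78.2 zmed 0.0623
plate+chips 2377 c [569.   -7.7] size [233.9 145.4] ang 77.1 zmed 0.0656
deck 2421 c [567.7  -7.8] size [233.2 150. ] ang 78.6 zmed 0.0595
scraper all 516 c [486.1 308.6] size [ 25.7 110.1] ang 73.0 zmed 0.0453
scraper grip 216 c [486.6 308.7] size [20.1 69.4] ang 71.9 zmed 0.0701
rack top 1013 c [ 483.  -345.9] size [ 51.5 165.1] ang 82.9 zmed 0.0738
top tool [429.5483871  242.16129032] 155 zmax 0.134 top xy [ 0.5325 -0.3509  0.1276] mean [ 0.5326 -0.3484  0.1222]
top tool [428.08275862 262.77241379] 145 zmax 0.145 top xy [ 0.483  -0.3441  0.1376] mean [ 0.4838 -0.3417  0.1288]
top tool [427.57471264 284.03448276] 87 zmax 0.168 top xy [ 0.4336 -0.3386  0.163 ] mean [ 0.4346 -0.336   0.1395]
scene tool [157.55428571 135.55428571] 175 zmax 0.168 top xy [ 0.4368 -0.3364  0.1616] mean [ 0.4387 -0.3348  0.1328]
scene tool [147.82644628 152.47933884] 242 zmax 0.143 top xy [ 0.4876 -0.3414  0.1375] mean [ 0.4903 -0.3396  0.1219]
scene tool [136.9623431  167.40167364] 239 zmax 0.134 top xy [ 0.5369 -0.347   0.1281] mean [ 0.5398 -0.3455  0.1172]
hole approx [ 0.51068191 -0.08130623  0.06      ]
```

View pics/c1.png

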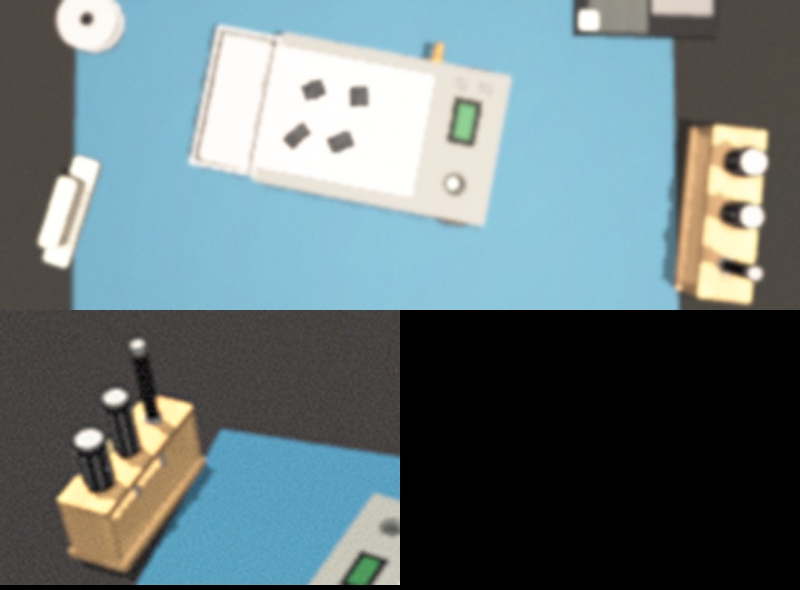

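arm_command --pt "-1 0.5 -0.5 0 0" --pt "-1 1 -1 0 0" --pt "-1 1 -1 0 0" --pt "-1 1 -1 0 0" --pt "-1 1 -1 0 0" --pt "-1 1 -1 0 0" --pt "-1 1 -1 0 0" --pt "-1 1 -1 0 0"

```text
time: 0.9
eef_pos: [0.4045, 0.39, 0.231]
tcp_rot: [0.167, 0.986, -0.0, -0.0]
contact_force: [-0.6, 1.7, -0.3]
grip_width: 0.085
grasp_force: 0.0
```

arm_command --pt "-1 0.2 -0.2 0 0" --pt "-1 0.4 -0.41 0 0" --pt "-1 0.4 -0.41 0 0" --pt "-1 0.4 -0.41 0 0" --pt "-1 0.4 -0.41 0 0" --pt "-1 0.4 -0.41 0 0"

```text
time: 1.5
eef_pos: [0.4821, 0.3115, 0.2313]
tcp_rot: [0.163, 0.987, 0.001, -0.001]
contact_force: [-0.5, 0.9, -0.4]
grip_width: 0.0856
grasp_force: 0.0
```

```bash
cat >> h.py <<'E'
def ray(u,v,z,K,E):
    d=np.stack([(np.asarray(u)-K[0,2])/K[0,0],(np.asarray(v)-K[1,2])/K[1,1],np.ones_like(np.asarray(u,float))],-1)@E[:3,:3].T
    return E[:3,3]+d*((z-E[2,3])/d[...,2])[...,None]
def cam(name):
    m=bot.camera_model(name);K=np.array(m["intrinsics"])
    if name!="wrist": return K,np.linalg.inv(np.array(m["extrinsics"]))
    from scipy.spatial.transform import Rotation as R
    s=bot.observe();T=np.eye(4);T[:3,:3]=R.from_quat(s["tcp_rot"]).as_matrix();T[:3,3]=s["eef_pos"]
    return K,T@np.array(m["tool_from_camera"])
def wcloud():
    K,E=cam("wrist");img,d=bot.grab_frame("wrist")
    v,u=np.mgrid[:d.shape[0],:d.shape[1]]
    P=np.stack([(u-K[0,2])/K[0,0]*d,(v-K[1,2])/K[1,1]*d,d],-1)@E[:3,:3].T+E[:3,3];P[d==0]=np.nan
    return img,P,K,E
def rect(p,lab):
    b=cv2.minAreaRect((p[:,:2]*1000).astype(np.float32));print(lab,len(p),np.round(b[0],1),np.round(b[1],1),round(b[2],1),"z",np.round(np.median(p[:,2]),4));return b
E
python3 - <<'E'
from h import *
I=cv2.imread("pics/top0.png");K,E=cam("top")
r=I[185:275,210:345];hsv=cv2.cvtColor(r,cv2.COLOR_BGR2HSV)
g=r.min(2)
m=(g>235).astype(np.uint8)
k,l,st,ce=cv2.connectedComponentsWithStats(m)
for j in range(1,k):
    if st[j,4]>300:
        v,u=np.where(l==j);rect(ray(u+210.,v+185.,.066,K,E),"white")
m=((r.max(2)<130)).astype(np.uint8);k,l,st,ce=cv2.connectedComponentsWithStats(m)
for j in range(1,k):
    if st[j,4]>8: print("dark",ce[j]+[210,185],st[j,4],np.round(ray(ce[j][0]+210,ce[j][1]+185,.07,K,E),4))
I,P,K,E=wcloud();cv2.imwrite("pics/w1.png",I)
s=bot.observe();print(s["time"],np.round(s["eef_pos"],4),np.round(s["tcp_rot"],4))
z=P[...,2]
near=(abs(P[...,0]-.4865)<.07)&(abs(P[...,1]-.309)<.07)
rect(P[near&(z>.06)&(z<.08)],"grip");rect(P[near&(z>.01)&(z<.025)],"foot")
E
```

```text
white 859 [592.  135.9] [ 45.9 128. ] 78.8 z 0.066
white 2672 [574.7  28.1] [159.1 122.2] 78.5 z 0.066
dark [261.11111111 214.22222222] 27 [0.6054 0.0583 0.07  ]
dark [278.5        216.81818182] 22 [0.5986 0.0144 0.07  ]
dark [321.08333333 221.91666667] 24 [ 0.5851 -0.093   0.07  ]
dark [254.21428571 232.71428571] 28 [0.5587 0.0758 0.07  ]
dark [271.34482759 234.75862069] 29 [0.5534 0.0326 0.07  ]
1.55 [0.4823 0.3112 0.2314] [ 1.635e-01  9.865e-01  6.000e-04 -6.000e-04]
grip 1729 [484.2 309.5] [17.9 69.3] 73.1 z 0.071
foot 921 [484.4 309.5] [ 24.  109.6] 73.0 z 0.0191
```

View pics/w1.png

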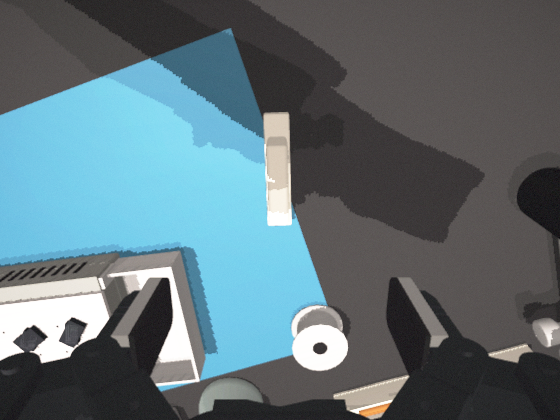

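The wrist view shows the scraper at (277,168), clear between the fingers, and its size matches. Now I grasp it.

arm_command --pt "-1 0 0 -0.25 0.042" --pt "-1 0 0 -0.5 0.042" --pt "-1 0 0 -0.7 0.042" --pt "-1 0 0 -0.85 0.042" --pt "-1 0 0 -0.99 0.042" --pt "-1 0 0 -0.99 0.042" --pt "-1 0 0 -0.99 0.042"

```text
time: 2.25
eef_pos: [0.4834, 0.3099, 0.0336]
tcp_rot: [0.148, 0.989, 0.0, -0.0]
contact_force: [0.6, 0.4, 0.6]
grip_width: 0.0851
grasp_force: 0.0
```

arm_command --pt "0 0 0 0 0" --pt "0.3 0 0 0 0" --pt "0.6 0 0 0 0" --pt "1 0 0 0 0" --pt "1 0 0 0 0" --pt "1 0 0 0 0" --pt "1 0 0 0 0" --pt "1 0 0 0 0" --pt "1 0 0 0 0" --pt "1 0 0 0 0" --newtons 50

```text
time: 3.25
eef_pos: [0.4844, 0.3088, 0.0339]
tcp_rot: [0.149, 0.989, 0.0, 0.0]
contact_force: [0.4, -0.3, 5.8]
grip_width: 0.0175
grasp_force: 49.3
```

arm_command --pt "1 0 0 0.15 0" --pt "1 0 0 0.35 0" --pt "1 0 0 0.55 0" --pt "1 0.05 -0.12 0.6 0.05" --pt "1 0.1 -0.3 0.6 0.1" --pt "1 0.15 -0.5 0.6 0.125" --pt "1 0.2 -0.7 0.6 0.125" --pt "1 0.24 -0.9 0.6 0.125" --pt "1 0.24 -1 0.6 0.125" --pt "1 0.24 -1 0.6 0.125"

```text
time: 4.25
eef_pos: [0.5318, 0.103, 0.1526]
tcp_rot: [0.104, 0.995, -0.002, -0.001]
contact_force: [0.6, -0.1, -1.4]
grip_width: 0.0173
grasp_force: 49.4
```

arm_command --pt "1 0.08 -0.2 0 0" --pt "1 0.16 -0.4 0 0" --pt "1 0.16 -0.58 0 0" --pt "1 0.16 -0.66 0 0" --pt "1 0.16 -0.66 0 0" --pt "1 0.16 -0.66 -0.1 0" --pt "1 0.16 -0.66 -0.18 0" --pt "1 0.16 -0.66 -0.2 0" --pt "1 0.16 -0.66 -0.2 0" --pt "1 0.16 -0.66 -0.2 0"

```text
time: 5.25
eef_pos: [0.5647, -0.022, 0.1139]
tcp_rot: [0.1, 0.995, 0.0, 0.0]
contact_force: [1.1, -0.7, -1.3]
grip_width: 0.0173
grasp_force: 49.4
```

Run:
```python
from h import *
s=bot.observe();print(s["time"],np.round(s["eef_pos"],4),np.round(s["tcp_rot"],4),np.round(s["contact_force"],1))
I,P,K,E=wcloud();S,Q=world_cloud("scene")
cv2.imwrite("pics/ws2.png",np.vstack([cv2.resize(I,(400,300)),S[150:300,180:460][:, :].repeat(1,0) if 0 else cv2.resize(S[170:290,200:400],(400,240))]))
z=P[...,2];n=(abs(P[...,0]-.57)<.08)&(abs(P[...,1]+.02)<.035)
for lo,hi in((.045,.062),(.062,.069),(.08,.105)):
  p=P[n&(z>lo)&(z<hi)]
  if len(p)>50: rect(p,(lo,hi))
```

```text
5.25 [ 0.5647 -0.022   0.1139] [9.99e-02 9.95e-01 5.00e-04 5.00e-04] [ 1.1 -0.7 -1.3]
(0.045, 0.062) 6212 [536.8 -20. ] [70.  93.6] 90.0 z 0.0593
(0.062, 0.069) 9525 [565.4 -18.7] [ 67.4 131.3] 89.9 z 0.0653
(0.08, 0.105) 3413 [531.  -14.9] [24.  41.8] 78.6 z 0.0991
```

View pics/ws2.png

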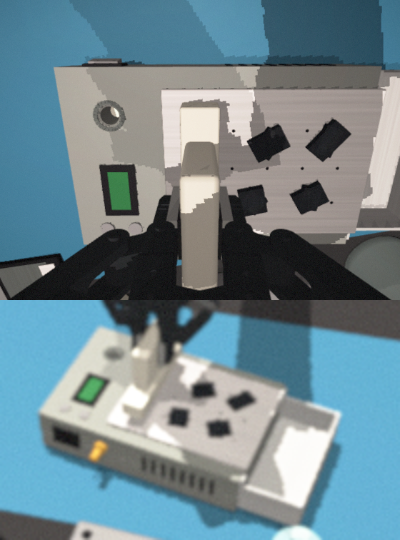

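Both views show the scraper parallel to the plate, with all four chips on its pan side. The hole appears at about (110,115) in the wrist half. Now I lower it gently.

arm_command --pt "1 0 0 -0.03 0" --pt "1 0 0 -0.055 0" --pt "1 0 0 -0.065 0" --pt "1 0 0 -0.068 0" --pt "1 0 0 -0.07 0" --pt "1 0 0 -0.07 0"

```text
time: 5.95
eef_pos: [0.5637, -0.0233, 0.0999]
tcp_rot: [0.101, 0.995, -0.0, -0.0]
contact_force: [-2.8, 0.1, 5.8]
grip_width: 0.0173
grasp_force: 50.6
```

Run:
```python
from h import *
s=bot.observe();print(s["time"],np.round(s["eef_pos"],4),np.round(s["contact_force"],1),s["grasp_force"])
I,P,K,E=wcloud();np.save("pics/w3.npy",P);cv2.imwrite("pics/w3.png",I)
C=np.array([.5747,.0281]);a=np.radians(-11.5);xd=np.array([np.cos(a),np.sin(a)]);yd=np.array([-np.sin(a),np.cos(a)])
d=P[...,:2]-C;X=d@xd;Y=d@yd;z=P[...,2]
for lab,m in(("deck",(z>.057)&(z<.062)&(Y<-.082)),("plate",(z>.0635)&(z<.068)&(Y>-.03)&(Y<.05))):
  print(lab,"z",np.median(z[m]),"x",np.percentile(X[m],[.5,99.5]).round(4),"y",np.percentile(Y[m],[.5,99.5]).round(4))
m=(z>.075)&(z<.094)&(abs(X)<.065)&(Y<0)&(Y>-.09)
print("foot x",np.percentile(X[m],[.5,99.5]),"y",np.percentile(Y[m],[.5,50,99.5]), np.median(z[m]))
```

```text
5.95 [ 0.5637 -0.0233  0.0999] [-2.8  0.1  5.8] 50.604098439216614
deck z 0.0593961505268749 x [-0.0754  0.0591] y [-0.1528 -0.0824]
plate z 0.06529627692837803 x [-0.061   0.0549] y [-0.0296  0.0496]
foot x [-0.05560391 -0.01983761] y [-0.06422595 -0.05219783 -0.04044585] 0.0852263509882104
```

arm_command --pt "1 0.006 0.03 0 0" --pt "1 0.012 0.06 0 0" --pt "1 0.019 0.095 0 0" --pt "1 0.027 0.13 0 0" --pt "1 0.034 0.165 0 0" --pt "1 0.041 0.2 0 0" --pt "1 0.048 0.235 0 0" --pt "1 0.055 0.27 0 0" --pt "1 0.062 0.305 0 0" --pt "1 0.069 0.34 0 0" --pt "1 0.076 0.375 0 0" --pt "1 0.083 0.41 0 0" --pt "1 0.09 0.445 0 0" --pt "1 0.096 0.475 0 0" --pt "1 0.103 0.505 0 0" --pt "1 0.109 0.535 0 0" --pt "1 0.115 0.565 0 0" --pt "1 0.12 0.59 0 0" --pt "1 0.124 0.61 0 0" --pt "1 0.124 0.61 0 0"

```text
time: 8.0
eef_pos: [0.5894, 0.0973, 0.0999]
tcp_rot: [0.101, 0.995, -0.001, 0.0]
contact_force: [-0.9, -2.6, 5.9]
grip_width: 0.0172
grasp_force: 50.5
```

Run:
```python
from h import *
s=bot.observe();print(s["time"],np.round(s["eef_pos"],4),np.round(s["tcp_rot"],4),np.round(s["contact_force"],1),s["grasp_force"])
I,P,K,E=wcloud();S,Q=world_cloud("scene")
cv2.imwrite("pics/ws4.png",np.vstack([cv2.resize(I,(400,300)),cv2.resize(S[170:290,200:400],(400,240))]))
```

```text
8.0 [0.5894 0.0973 0.0999] [ 1.010e-01  9.949e-01 -1.100e-03  4.000e-04] [-0.9 -2.6  5.9] 50.545045137405396
```

View pics/ws4.png

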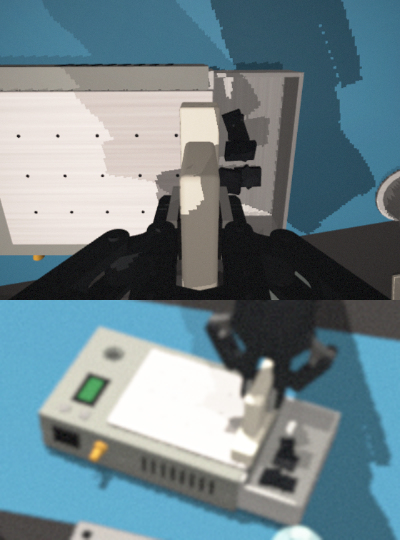

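The plate is empty and dark chips lie in the pan at wrist (235–255,125–180). I back off and lift, then check the chip heights.

arm_command --pt "1 -0.01 -0.05 0 0" --pt "1 -0.025 -0.12 0.01 0" --pt "1 -0.04 -0.2 0.05 0" --pt "1 -0.04 -0.2 0.2 0" --pt "1 -0.04 -0.2 0.35 0" --pt "1 -0.04 -0.2 0.45 0" --pt "1 -0.04 -0.2 0.45 0" --pt "1 -0.04 -0.2 0.45 0"

```text
time: 8.9
eef_pos: [0.5802, 0.0573, 0.1886]
tcp_rot: [0.101, 0.995, -0.001, -0.001]
contact_force: [1.2, -0.2, -2.3]
grip_width: 0.0175
grasp_force: 49.6
```

Run:
```python
from h import *
s=bot.observe();print(s["time"],np.round(s["eef_pos"],4))
C=np.array([.5742,.0278]);a=np.radians(-11.5);xd=np.array([np.cos(a),np.sin(a)]);yd=np.array([-np.sin(a),np.cos(a)])
for n in("wrist","scene","top"):
  I,P=(wcloud()[:2] if n=="wrist" else world_cloud(n))
  if n=="wrist":cv2.imwrite("pics/w5.png",I)
  d=P[...,:2]-C;X=d@xd;Y=d@yd;z=P[...,2]
  m=((I.max(2)<65)&(abs(X)<.07)&(Y>.07)&(Y<.16)&(z<.09)&(z>.012)).astype(np.uint8)
  k,l,st,ce=cv2.connectedComponentsWithStats(m)
  for j in range(1,k):
    if st[j,4]>(60 if n=="wrist" else 8):
      q=l==j;print(n,ce[j].round(),st[j,4],"x",X[q].min().round(3),X[q].max().round(3),"y",Y[q].min().round(3),Y[q].max().round(3),"z",z[q].min().round(3),z[q].max().round(3))
```

```text
8.9 [0.5802 0.0573 0.1886]
wrist [367. 164.] 1288 x -0.039 0.008 y 0.09 0.119 z 0.013 0.029
wrist [367. 207.] 1025 x 0.005 0.036 y 0.08 0.126 z 0.014 0.064
scene [343. 247.] 93 x -0.033 0.007 y 0.096 0.119 z 0.019 0.03
scene [338. 260.] 111 x 0.018 0.039 y 0.093 0.126 z 0.018 0.031
```

View pics/w5.png

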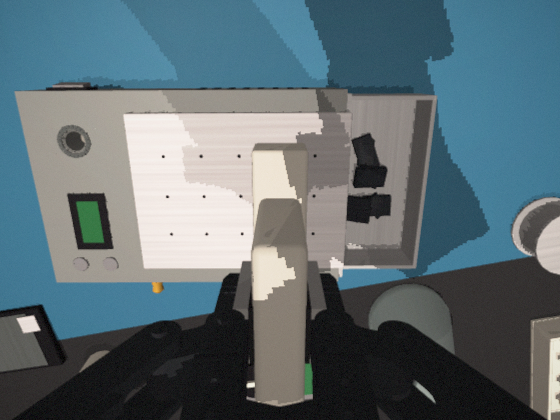

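The plate is clear and the four chips lie low in the pan at (365,150–210), with z ≤ 0.03. I carry the scraper back to its old spot.

arm_command --pt "1 -0.08 0.2 0 0" --pt "1 -0.16 0.4 0 0" --pt "1 -0.24 0.6 0 -0.06" --pt "1 -0.32 0.8 0 -0.125" --pt "1 -0.4 1 0 -0.125" --pt "1 -0.4 1 0 -0.125"

```text
time: 9.65
eef_pos: [0.4964, 0.2677, 0.1886]
tcp_rot: [0.143, 0.99, 0.003, -0.002]
contact_force: [-0.1, 0.2, -2.1]
grip_width: 0.0176
grasp_force: 49.6
```

arm_command --pt "1 -0.08 0.2 0 0" --pt "1 -0.08 0.26 -0.2 0" --pt "1 -0.08 0.26 -0.4 0" --pt "1 -0.08 0.26 -0.6 0" --pt "1 -0.08 0.26 -0.7 0" --pt "1 -0.08 0.26 -0.75 0" --pt "1 -0.08 0.26 -0.76 0" --pt "1 -0.08 0.26 -0.76 0" --pt "1 -0.08 0.26 -0.76 0"

```text
time: 10.55
eef_pos: [0.4858, 0.3113, 0.0385]
tcp_rot: [0.149, 0.989, 0.001, 0.001]
contact_force: [0.7, -0.4, -2.0]
grip_width: 0.0175
grasp_force: 49.5
```

arm_command --pt "1 0 0 -0.012 0" --pt "1 0 0 -0.022 0" --pt "1 0 0 -0.025 0" --pt "1 0 0 -0.025 0"

```text
time: 10.95
eef_pos: [0.4856, 0.3111, 0.0339]
tcp_rot: [0.149, 0.989, 0.001, 0.001]
contact_force: [-0.9, -1.2, 8.7]
grip_width: 0.0175
grasp_force: 51.0
```

arm_command --pt "0.5 0 0 0 0" --pt "0 0 0 0 0" --pt "-1 0 0 0 0" --pt "-1 0 0 0 0" --pt "-1 0 0 0 0" --pt "-1 0 0 0.02 0" --pt "-1 0 0 0.2 0" --pt "-1 0 0 0.45 0" --pt "-1 0 0 0.7 0" --pt "-1 0 0 0.95 0" --pt "-1 0 -0.1 1 0" --pt "-1 0 -0.2 1 0" --pt "-1 0 -0.2 1 0"

```text
time: 12.25
eef_pos: [0.4856, 0.267, 0.2331]
tcp_rot: [0.151, 0.988, -0.001, 0.001]
contact_force: [-0.4, -0.4, -0.5]
grip_width: 0.0856
grasp_force: 0.0
```

Run:
```python
from h import *
s=bot.observe();print(s["time"],np.round(s["eef_pos"],4),s["grip_width"])
I,P,K,E=wcloud();z=P[...,2];near=(abs(P[...,0]-.4865)<.07)&(abs(P[...,1]-.309)<.07)
rect(P[near&(z>.06)&(z<.08)],"grip");rect(P[near&(z>.01)&(z<.025)],"foot")
```

```text
12.25 [0.4856 0.267  0.2331] 0.08562041113484675
grip 1882 [485.2 311.4] [18.3 69.3] 73.1 z 0.071
foot 1153 [485.7 311.1] [ 24.1 110.1] 72.7 z 0.0191
```

arm_command --pt "-1 0.04 -0.2 0 0.03" --pt "-1 0.08 -0.4 0 0.08" --pt "-1 0.12 -0.6 0 0.15" --pt "-1 0.16 -0.8 0 0.23" --pt "-1 0.2 -1 0 0.23" --pt "-1 0.2 -1 0 0.23"

```text
time: 12.9
eef_pos: [0.526, 0.064, 0.2314]
tcp_rot: [0.064, 0.998, -0.002, -0.0]
contact_force: [-0.5, -0.3, -0.2]
grip_width: 0.0854
grasp_force: 0.0
```

arm_command --pt "-1 0.04 -0.2 0 0" --pt "-1 0.08 -0.4 0 0" --pt "-1 0.12 -0.6 0 0" --pt "-1 0.12 -0.73 0 0" --pt "-1 0.12 -0.73 0 0" --pt "-1 0.12 -0.73 0 0" --pt "-1 0.12 -0.73 0 0"

```text
time: 13.6
eef_pos: [0.5492, -0.0725, 0.2322]
tcp_rot: [0.058, 0.998, 0.001, -0.0]
contact_force: [0.1, 1.0, -0.7]
grip_width: 0.0854
grasp_force: 0.0
```

```bash
python3 - <<'E'
from h import *
s=bot.observe();print(s["time"],np.round(s["eef_pos"],4),np.round(s["tcp_rot"],4))
I,P,K,E=wcloud();cv2.imwrite("pics/w6.png",I)
z=P[...,2];near=np.hypot(P[...,0]-.511,P[...,1]+.081)<.03
g=cv2.cvtColor(I,cv2.COLOR_BGR2GRAY)
v,u=np.where(near);print("roi",u.min(),u.max(),v.min(),v.max())
# hole: depth below mouth
m=(near&(z<.055)&(z>.01)).astype(np.uint8);k,l,st,ce=cv2.connectedComponentsWithStats(m)
for j in range(1,k):
  if st[j,4]>15:
    q=P[l==j];print("below",ce[j],st[j],q.mean(0).round(4),z[l==j].min())
m=(near&(g<110)).astype(np.uint8);k,l,st,ce=cv2.connectedComponentsWithStats(m)
for j in range(1,k):
  if st[j,4]>40:
    c=max(cv2.findContours((l==j).astype(np.uint8),cv2.RETR_EXTERNAL,cv2.CHAIN_APPROX_NONE)[0],key=len);e=cv2.fitEllipse(c)
    print("dark",st[j],"ell",np.round(e,1) if 0 else e, "world",ray(e[0][0],e[0][1],.06,K,E).round(4))
np.save("pics/w6E.npy",E)
E
python3 -c "
import cv2;I=cv2.imread('pics/w6.png');cv2.imwrite('pics/w6c.png',cv2.resize(I[60:260,180:380],(600,600)))"
```

```text
13.6 [ 0.5492 -0.0725  0.2322] [ 0.0579  0.9983  0.001  -0.    ]
roi 99 303 99 419
below [265.18269231 135.14423077] [257 128  17  16 208] [ 0.5135 -0.0803  0.0399] 0.029778245844301443
dark [251 123  28  27 346] ell ((264.8984680175781, 136.119873046875), (25.682708740234375, 26.8205509185791), 136.7505340576172) world [ 0.5114 -0.0796  0.06  ]
dark [ 101  368   80   52 2472] ell ((140.16197204589844, 400.3882751464844), (53.166996002197266, 72.65457916259766), 88.91142272949219) world [ 0.7748 -0.2477  0.06  ]
dark [ 189  399  115   21 1649] ell ((241.21290588378906, 410.4569396972656), (20.8998966217041, 121.72100830078125), 91.43016052246094) world [ 0.8012 -0.1425  0.06  ]
```

View pics/w6c.png

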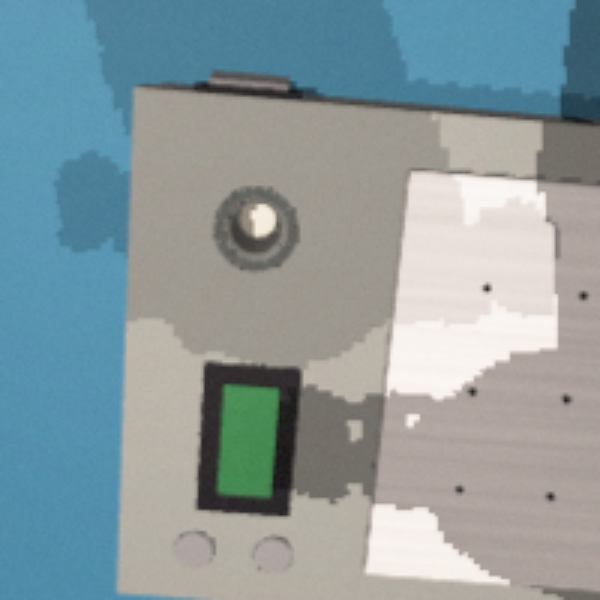

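The crop shows the reset hole with its white button at full-frame pixel (265,136), which gives world (0.511,-0.080) and agrees with the top view. Next, the rack.

arm_command --pt "-1 -0.1 -0.2 0 0" --pt "-1 -0.2 -0.4 0 0" --pt "-1 -0.3 -0.6 0 0" --pt "-1 -0.4 -0.8 0 0" --pt "-1 -0.5 -1 0 0" --pt "-1 -0.5 -1 0 0"

```text
time: 14.25
eef_pos: [0.445, -0.2814, 0.2319]
tcp_rot: [0.064, 0.998, -0.002, -0.002]
contact_force: [-0.4, 0.9, -0.4]
grip_width: 0.0855
grasp_force: 0.0
```

arm_command --pt "-1 -0.05 -0.15 0 0" --pt "-1 -0.08 -0.3 0 0" --pt "-1 -0.08 -0.3 0 0" --pt "-1 -0.08 -0.3 0 0" --pt "-1 -0.08 -0.3 0 0"

```text
time: 14.75
eef_pos: [0.4342, -0.333, 0.2324]
tcp_rot: [0.058, 0.998, 0.001, 0.0]
contact_force: [-0.0, -0.6, -0.3]
grip_width: 0.0855
grasp_force: 0.0
```

Run:
```python
from h import *
s=bot.observe();print(s["time"],np.round(s["eef_pos"],4),np.round(s["tcp_rot"],4))
I,P,K,E=wcloud();cv2.imwrite("pics/w7.png",I)
z=P[...,2];n=np.hypot(P[...,0]-.434,P[...,1]+.338)<.03
for lo,hi in((.155,.175),(.12,.15),(.085,.12)):
  p=P[n&(z>lo)&(z<hi)]
  if len(p)>5: rect(p,(lo,hi));print(p.mean(0).round(4))
m=(abs(P[...,0]-.483)<.1)&(abs(P[...,1]+.346)<.05)&(z>.068)&(z<.08)
if m.sum()>20: rect(P[m],"rack")
for nm in("top","scene"):
  J,Q=world_cloud(nm);z=Q[...,2];n=np.hypot(Q[...,0]-.436,Q[...,1]+.337)<.025
  p=Q[n&(z>.155)&(z<.172)];print(nm,len(p),p.mean(0).round(4) if len(p) else "")
```

```text
14.75 [ 0.4342 -0.333   0.2324] [5.790e-02 9.983e-01 7.000e-04 3.000e-04]
(0.155, 0.175) 374 [ 431.2 -340.3] [12.6 13.9] 48.4 z 0.1638
[ 0.4307 -0.3395  0.1626]
(0.12, 0.15) 312 [ 428.2 -339.6] [16.   8.4] 85.6 z 0.1362
[ 0.4264 -0.3384  0.1356]
(0.085, 0.12) 256 [ 428.1 -339. ] [15.8  8. ] 80.0 z 0.1036
[ 0.4264 -0.3384  0.1034]
rack 6061 [ 481.8 -345.8] [ 50.1 165.2] 83.1 z 0.0743
top 0 
scene 35 [ 0.4372 -0.3363  0.1612]
```

View pics/w7.png

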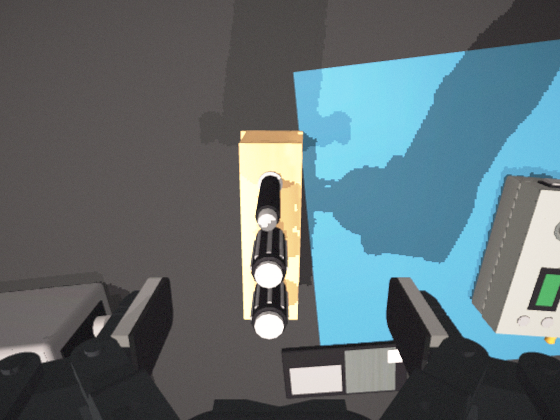

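The wrist view shows the probe cap at (267,217), nearest the robot and clear of the screwdrivers at (268,270) and (268,322). Its axis is at about (0.432,-0.340).

arm_command --pt "-1 -0.007 -0.022 0 0" --pt "-1 -0.007 -0.022 0 0" --pt "-1 -0.007 -0.022 -0.15 0" --pt "-1 -0.007 -0.022 -0.3 0" --pt "-1 -0.007 -0.022 -0.45 0" --pt "-1 -0.007 -0.022 -0.58 0" --pt "-1 -0.007 -0.022 -0.65 0" --pt "-1 -0.007 -0.022 -0.65 0" --pt "-1 -0.007 -0.022 -0.65 0" --pt "-1 -0.007 -0.022 -0.65 0"

```text
time: 15.9
eef_pos: [0.4323, -0.3401, 0.1034]
tcp_rot: [0.06, 0.998, -0.0, 0.001]
contact_force: [0.4, 0.0, 1.1]
grip_width: 0.0856
grasp_force: 0.0
```

arm_command --pt "0 0 0 0 0" --pt "0.3 0 0 0 0" --pt "0.5 0 0 0 0" --pt "0.7 0 0 0 0" --pt "1 0 0 0 0" --pt "1 0 0 0 0" --pt "1 0 0 0 0" --pt "1 0 0 0 0" --pt "1 0 0 0 0" --pt "1 0 0 0 0" --newtons 60

```text
time: 16.9
eef_pos: [0.4316, -0.3398, 0.1025]
tcp_rot: [0.06, 0.998, -0.0, 0.0]
contact_force: [-0.5, 0.7, 6.0]
grip_width: 0.0151
grasp_force: 58.4
```

arm_command --pt "1 0 0 0.1 0" --pt "1 0 0 0.25 0" --pt "1 0 0 0.42 0" --pt "1 0 0 0.55 0" --pt "1 0 0 0.55 0" --pt "1 0.05 0.15 0.55 0" --pt "1 0.1 0.35 0.55 0" --pt "1 0.2 0.55 0.55 0" --pt "1 0.3 0.75 0.55 0" --pt "1 0.3 0.9 0.55 0" --pt "1 0.3 0.9 0.55 0" --pt "1 0.3 0.9 0.55 0" --pt "1 0.3 0.9 0.55 0" --pt "1 0.3 0.9 0.55 0"

```text
time: 18.3
eef_pos: [0.491, -0.1613, 0.2119]
tcp_rot: [0.061, 0.998, -0.0, -0.0]
contact_force: [-0.1, 0.6, 0.4]
grip_width: 0.0142
grasp_force: 58.6
```

Run:
```python
from h import *
s=bot.observe();print(s["time"],np.round(s["eef_pos"],4),s["grasp_force"])
e=np.array(s["eef_pos"]);S,Q=world_cloud("scene");I,P,K,E=wcloud()
ex=np.linalg.inv(cam("scene")[1]);Ks=cam("scene")[0]
c=(ex@np.r_[e-[0,0,.04],1])[:3];p=Ks@c/c[2];print("px",p)
u,v=int(p[0]),int(p[1])
for n,C in(("scene",Q),("wrist",P)):
  z=C[...,2];m=(np.hypot(C[...,0]-e[0],C[...,1]-e[1])<.025)&(z<e[2]-.012)&(z>.08)
  for lo in np.arange(.1,e[2],.015):
    q=C[m&(z>=lo)&(z<lo+.015)]
    if len(q)>4:print(n,lo.round(3),len(q),q.mean(0).round(4),q[:,:2].min(0).round(4),q[:,:2].max(0).round(4))
a=cv2.resize(S[max(0,v-70):v+70,u-70:u+70],(420,420));b=cv2.resize(I,(380,285));o=np.zeros((420,800,3),np.uint8);o[:,:420]=a;o[:285,420:]=b;cv2.imwrite("pics/p8.png",o)
```

```text
18.3 [ 0.491  -0.1613  0.2119] 58.619384765625
px [220.6557275  146.69190155   1.        ]
scene 0.13 12 [ 0.4953 -0.1589  0.1379] [ 0.4912 -0.1614] [ 0.4983 -0.1574]
scene 0.145 18 [ 0.4951 -0.1584  0.153 ] [ 0.4912 -0.1616] [ 0.4993 -0.1554]
scene 0.16 14 [ 0.495  -0.1586  0.1687] [ 0.4925 -0.1619] [ 0.4965 -0.1563]
scene 0.175 26 [ 0.4989 -0.1562  0.1866] [ 0.4857 -0.1651] [ 0.5043 -0.1492]
scene 0.19 33 [ 0.4991 -0.1575  0.1946] [ 0.4905 -0.1658] [ 0.5024 -0.151 ]
wrist 0.115 22 [ 0.4895 -0.161   0.1278] [ 0.4887 -0.1636] [ 0.4908 -0.1585]
wrist 0.13 78 [ 0.4895 -0.1608  0.1377] [ 0.4886 -0.1636] [ 0.4921 -0.1582]
wrist 0.145 101 [ 0.4896 -0.1609  0.1525] [ 0.4883 -0.1641] [ 0.492  -0.1583]
wrist 0.16 55 [ 0.4894 -0.1609  0.1634] [ 0.4885 -0.1639] [ 0.4912 -0.1583]
wrist 0.175 438 [ 0.4857 -0.1603  0.1873] [ 0.4814 -0.171 ] [ 0.495  -0.1512]
wrist 0.19 299 [ 0.4858 -0.1603  0.195 ] [ 0.4836 -0.1688] [ 0.4935 -0.1532]
```

View pics/p8.png

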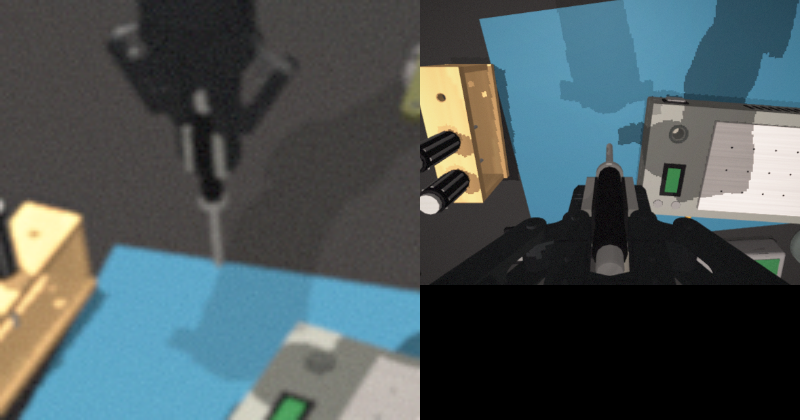

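The probe hangs straight in the grip, its rod at (218,235) in the left half. I move it over the hole.

arm_command --pt "1 0.03 0.15 0 0" --pt "1 0.065 0.3 0 0" --pt "1 0.095 0.4 0 0" --pt "1 0.095 0.4 0 0" --pt "1 0.095 0.4 -0.1 0" --pt "1 0.095 0.4 -0.2 0" --pt "1 0.095 0.4 -0.24 0" --pt "1 0.095 0.4 -0.24 0" --pt "1 0.095 0.4 -0.24 0" --pt "1 0.095 0.4 -0.24 0"

```text
time: 19.4
eef_pos: [0.5112, -0.08, 0.1651]
tcp_rot: [0.06, 0.998, -0.0, 0.001]
contact_force: [0.8, -0.0, -1.0]
grip_width: 0.0145
grasp_force: 58.7
```

Run:
```python
from h import *
s=bot.observe();e=np.array(s["eef_pos"]);print(s["time"],e.round(4),s["grasp_force"])
I,P,K,E=wcloud();cv2.imwrite("pics/w9.png",I)
z=P[...,2];m=(np.hypot(P[...,0]-e[0],P[...,1]-e[1])<.012)&(z>.066)&(z<.125)
q=P[m];print("rod",len(q),q.mean(0).round(4),q.min(0).round(4),q.max(0).round(4))
g=cv2.cvtColor(I,cv2.COLOR_BGR2GRAY)
near=(np.hypot(P[...,0]-.511,P[...,1]+.08)<.02)&(z<.066)
print("dark mean near", g[near].mean())
mm=(near&(z<.055)).astype(np.uint8);v,u=np.where(mm>0)
if len(u):print("below-mouth px",u.min(),u.max(),v.min(),v.max(),len(u))
uv=np.linalg.inv(E)@np.r_[.5114,-.0796,.06,1];pp=K@uv[:3]/uv[2];print("hole px",pp)
x,y=int(pp[0]),int(pp[1]);S,_=bot.grab_frame("scene");ex=np.linalg.inv(cam("scene")[1]);c=cam("scene")[0]@(ex@[.5114,-.0796,.06,1])[:3];c=(c/c[2]).astype(int)
cv2.imwrite("pics/p9.png",np.hstack([cv2.resize(I[max(0,y-50):y+50,x-50:x+50],(400,400)),cv2.resize(S[c[1]-40:c[1]+40,c[0]-40:c[0]+40],(400,400))]))
```

```text
19.4 [ 0.5112 -0.08    0.1651] 58.696115612983704
rod 257 [ 0.5097 -0.0797  0.1014] [ 0.5085 -0.083   0.0784] [ 0.5122 -0.077   0.1211]
dark mean near 127.65630472854642
below-mouth px 270 289 194 211 268
hole px [279.57601786 204.20011517   1.        ]
```

View pics/p9.png

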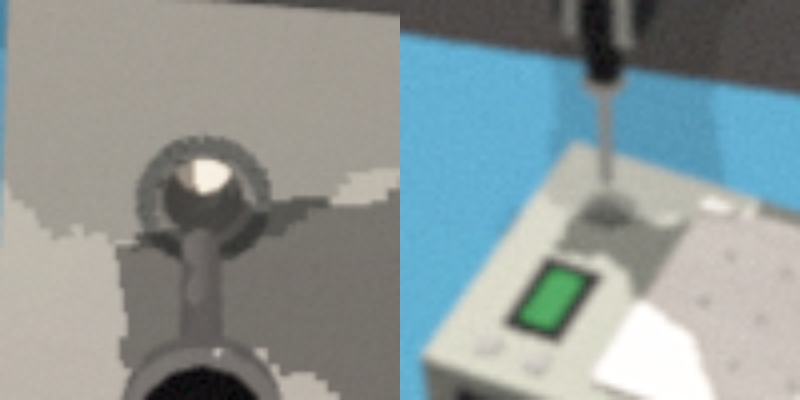

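The rod is centred on the bush at (203,199) in the crop. I go down, checking the forces.

arm_command --pt "1 0 0 -0.04 0" --pt "1 0 0 -0.08 0" --pt "1 0 0 -0.11 0" --pt "1 0 0 -0.14 0" --pt "1 0 0 -0.165 0" --pt "1 0 0 -0.175 0" --pt "1 0 0 -0.175 0" --pt "1 0 0 -0.175 0"

```text
time: 20.3
eef_pos: [0.5107, -0.0796, 0.1294]
tcp_rot: [0.06, 0.998, 0.0, 0.0]
contact_force: [0.4, 0.3, -0.7]
grip_width: 0.0145
grasp_force: 58.7
```

arm_command --pt "1 0 0 -0.008 0" --pt "1 0 0 -0.016 0" --pt "1 0 0 -0.024 0" --pt "1 0 0 -0.03 0" --pt "1 0 0 -0.035 0" --pt "1 0 0 -0.035 0" --pt "1 0 0 -0.035 0"

```text
time: 21.0
eef_pos: [0.5109, -0.0797, 0.1226]
tcp_rot: [0.06, 0.998, 0.0, 0.0]
contact_force: [0.3, -0.1, 4.8]
grip_width: 0.0144
grasp_force: 59.0
```

arm_command --pt "1 0 0 -0.004 0" --pt "1 0 0 -0.008 0" --pt "1 0 0 -0.008 0" --pt "1 0 0 -0.008 0" --pt "1 0 0 -0.008 0"

```text
time: 21.5
eef_pos: [0.5113, -0.0796, 0.122]
tcp_rot: [0.06, 0.998, -0.0, 0.001]
contact_force: [-2.1, -1.0, 13.8]
grip_width: 0.0147
grasp_force: 60.3
```

The force rose from about 5 to 14 N over 0.6 mm, so the button is on its stop. I hold for a second and do a final check.

arm_command --pt "1 0 0 0 0" --pt "1 0 0 0 0" --pt "1 0 0 0 0" --pt "1 0 0 0 0" --pt "1 0 0 0 0" --pt "1 0 0 0 0" --pt "1 0 0 0 0" --pt "1 0 0 0 0" --pt "1 0 0 0 0" --pt "1 0 0 0 0"

```text
time: 22.5
eef_pos: [0.5113, -0.0797, 0.122]
tcp_rot: [0.06, 0.998, -0.0, 0.001]
contact_force: [-1.0, -0.4, 13.9]
grip_width: 0.0148
grasp_force: 60.3
```

Run:
```python
from h import *
S,Q=world_cloud("scene");z=Q[...,2]
m=(abs(Q[...,0]-.485)<.07)&(abs(Q[...,1]-.311)<.07);rect(Q[m&(z>.06)&(z<.08)],"scraper grip")
s=bot.observe();e=s["eef_pos"];p=(np.hypot(Q[...,0]-e[0],Q[...,1]-e[1])<.02)&(z<.1)&(z>.066)
print("rod",Q[p].mean(0).round(4),Q[p][:,2].max().round(4),s["time"],np.round(e,4),np.round(s["contact_force"],1),s["grasp_force"])
if s["contact_force"][2]>8: print(bot.hand_in())
```

```text
scraper grip 219 [489.3 312.9] [17.9 70. ] 72.6 z 0.072
rod [ 0.5175 -0.0762  0.09  ] 0.0998 22.55 [ 0.5113 -0.0797  0.122 ] [-2.3 -0.5 13.7] 60.25054693222046
the job is handed in; nothing more can be done
None
```

I handed the job in at 22.6 s: four chips in the catch pan, scraper upright on the bench, and the gripped probe holding the reset button on its stop at about 14 N; the hand-in returned no verdict.

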